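Close the sample mill and hold its enabling switch

TASK

Set the large steel cover onto the open cup of the round sample mill, plug side down, so that it sits fully down and level, and let go of it. Only then press the spring-loaded plunger of the grey hand switch with the gripper to the middle of its stroke (about 10 of its 20 mm, its cap level with the top of the little index post), never near the bottom, and finish while still holding it there. Leave the small cover and the other things on the bench where they are.

Things in the scene. Friction and masses are not known exactly. Their poses are not given: they have to be found in the camera images.
- cover_knob (a point): centre of the large cover's knob, an upright cylinder 22 mm across and 28 mm high. This point is 13 mm below the knob's top, 15 mm above the disc's top face, 20 mm above the disc's underside and 28 mm above the foot of the plug. At the start the cover stands on its plug on the worktop; it is round, so yaw does not matter
- cover_seat (a point): centre of the underside of the large cover's disc, the face that rests on the cup's rim; 20 mm below cover_knob, z axis along the knob
- mill_rim (a point): centre of the cup's mouth at rim height, 65 mm above the worktop; z up. The fixed mill is a white round housing 110 mm across and 30 mm high with a steel cup 76 mm across on it; mouth 68 mm wide, 30 mm deep. The seated cover's plug hangs in the mouth with 4 mm to spare all round, its disc lies on the rim
- switch_box: the fixed hand switch: a grey box 100 x 80 x 40 mm, origin at the centre of its underside, x along the 100 mm side; on its top a plunger with a round black cap 36 mm across at the centre and a steel index post 6 mm across at x = -34 mm. It stands at the left or at the right with the mill on the other side and the covers between
- plunger_top (a point): centre of the top face of the plunger's cap; 72 mm above the worktop when released, and it sinks with the plunger
- index_top (a point): top of the index post, 62 mm above the worktop: the cap's top is level with it when the plunger is half-way down
- plunger (a joint): how far the plunger is pressed straight down, m: 0 released, 0.010 half-way (where it shall be held), 0.020 at the bottom stop. Spring: 3 N when released, plus 0.5 N for each mm, so 8 N half-way and 13 N at the bottom; it springs up when let go
- small_cover_knob (a point): centre of the knob of the small cover, shaped like the large one but with a disc 52 mm across and a plug 40 mm across; it does not fit the cup and stays where it is
- timer: small bench timer, 38 x 64 x 61 mm, loose bystander, origin at its underside
- tape: roll of tape lying flat, 67 mm across and 19 mm high, loose bystander, origin at its underside
- brown_bottle: small brown bottle, 30 mm across and 68 mm high, loose bystander, origin at its underside
- cover: the large cover, a loose steel lid of 0.12 kg (may differ by a third): knob on a disc 80 mm across and 5 mm thick, below it a plug 60 mm across and 8 mm deep with a chamfered foot. Origin at the centre of the plug's foot, z up along the knob
There are look-alikes about, which are no part of the job. Leave any turquoise look-alike of the cover alone.

How it is judged:
By the outcome, as a careful person would: the job done as asked, in the order asked, and still so for the second after the job is handed in, while the arm keeps its last pose, push and grip.
It also fails if it takes over 51 s, if anything falls off the work surface, if the arm or the gripper's body presses on something with over 40 N, if the wrist force passes 120 N, or if a joint passes its speed limit or range.

ROBOT

A 6-joint arm with a two-finger parallel gripper is mounted at the origin on a cart in front of the work surface, level with it; the furniture and walls round the work are solid. World frame = base frame: x ahead of the robot, y to its left, z up, the work surface at z = 0. Lengths are in m, angles in degrees, forces in N, time in s.
With the tool pointing down it reaches from about 0.3 to 0.75 m from the base axis. Payload 8.5 kg.
Tool frame: the origin (TCP) lies on the centre line of the jaws, within the pads' length; the fingertips stand 25 mm ahead of it and the grasp point (between the pads) lies 6 mm ahead of it; z points along the fingers, y is the line along which they close (so a half turn about z gives the same grasp; the last joint's range is limited). The gripper opens to 85 mm and grips with 20 to 120 N. Pads are 22 mm wide; open, the fingers measure 114 mm over their backs; the gripper's body (76 mm by 85 mm) begins 54 mm behind the grasp point. The pads swing forward as they close: fully open they stand 13 mm farther back than shut.
Start: joints at [-12.336, 21.807, 74.336, -0, 83.858, -12.336], TCP at [0.55, 0, 0.226] pointing down, gripper open.
Joint ranges: [-178.18, 178.18], [-50.72, 133.34], [12.68, 142.11], [-81.47, 261.47], [9.98, 163.14], [-165.26, 165.26]. Speed limits (degrees/s): [136.94, 136.94, 180, 180, 180, 180].

INTERFACE

Orientations are given as a 3x3 rotation matrix whose columns are the frame's x, y, z axes.
In Python, from rig import telemetry, optics, env gives the robot as it stands.
- The arm moves only by the tool send_rows, never from a script. Its argument "deltas" is a list that holds one entry, the list of rows, each a list of 7 numbers: the shift along the tool's x, y, z in m, then the turn, a rotation vector about the tool's x, y, z in rad, then the opening, from -1 (shut) to 1 (fully open), so that 0 is half open. In form: [[[x, y, z, ax, ay, az, grip], ...]]. A call has 1 to 12 rows; each row shifts and turns the commanded pose from where the row before left it, along the tool's axes as they then stand; what a row does not reach is not made up. A row lasts 1/8 s, in which the tool goes at most 62.5 mm and 10.7 degrees, less where a joint would pass 70% of its speed; a pose out of reach is approached as far as the arm can. A call is refused whole if a number of a shift passes 0.0625 or a number of a turn 0.188, either way. A call with a gripper value outside its range is refused whole. The fingers move at their own pace and stop on an object; "squeeze" is the grip in N (left out, the last holds). Time passes only in rows, so rows that do not move let the fingers close. It gives the time, the measured TCP pose, the force, the opening and the grip force at its end, in the units of the state.
- telemetry.observe(): the state, without advancing time (a new reading comes with each control period).
- optics.get_image(name): name is "scene" or "side" or "wrist"; returns a dict with "image" (384x512x3 uint8, red, green, blue), "range_z" (384x512 float32, m along the optical axis (not along the pixel's ray), 0 where there is no reading), "K" (3x3 intrinsics, pixels), "rvec" (rotation vector, rad) and "tvec" (3), from world to camera coordinates, as OpenCV has them; the wrist camera has in their place "hand_eye" (4x4, takes a point from camera to tool coordinates, whose origin is the TCP and whose axes are the flange's). Camera axes: x right, y down, z forward; pixel columns grow to the right and rows downward; lengths in m; the calibration is good to about 2 mm. A picture is of the moment at which its call begins: read the wrist's pose just before it.
- env.close_job(): hands the job in; it is judged then, once.
The state is a dict: "time_s": time; "q": joint angles; "qvel": joint speeds; "joint_efforts": joint torques, N m; "position": TCP position; "tool_rot": TCP orientation; "ft_force": force on the tool from outside, world axes, zero at the start; "wrist_torque": the same for the moment, N m; "grip_width": finger opening in m; "gripper_force": force on a finger pad.
Only numpy, scipy, OpenCV 4.12 (cv2) and the standard library are available. Lean on these libraries where they do the work, as an engineer would, in place of code of your own. Each camera call takes 0.05 s, during which the arm holds its last target. There are 200 camera calls.

## Working session

There is one attempt and no reset: what is moved stays moved. The work goes in short steps, Python scripts to look and compute and a tool call to move; the robot and the scene stay as the last step left them, time stands still between calls to the robot, and variables do not carry over. Pictures are saved under pics/ and viewed, at most 10 in all, crops included, and the job is handed in when it is done.

Besides the shell and the picture viewer there is one more tool, called after "Request:" as name([rows], argument=value, ...), one row to a line, values as JSON. send_rows: Moves the arm, as the interface text tells. Its arguments: {"type":"object","properties":{"deltas":{"type":"array"},"squeeze":{"type":"number"}},"required":["deltas"]}

```bash
mkdir -p pics; cat > h.py <<'E'
import numpy as np, cv2
from rig import telemetry, optics, env
def cloud(n):
    s=telemetry.observe(); d=optics.get_image(n)
    K=d["K"]; z=d["range_z"]; v,u=np.indices(z.shape)
    c=np.stack([(u-K[0,2])/K[0,0]*z,(v-K[1,2])/K[1,1]*z,z],-1)
    if n=="wrist":
        H=np.array(d["hand_eye"]); p=c@H[:3,:3].T+H[:3,3]
        p=p@np.array(s["tool_rot"]).T+np.array(s["position"])
    else:
        R=cv2.Rodrigues(np.array(d["rvec"],float))[0]; p=(c-np.array(d["tvec"]).ravel())@R
    p[z==0]=np.nan
    return d["image"],p
def save(n,im): cv2.imwrite("pics/"+n,im[...,::-1])
E
python3 - <<'E'
from h import *
ims=[]
for n in("scene","side","wrist"):
    im,p=cloud(n); np.savez(n+".npz",im=im,p=p); ims.append(im)
save("a.png",np.vstack([cv2.resize(np.hstack(ims[:2]),(800,300)),np.hstack([cv2.resize(ims[2],(400,300)),np.zeros((300,400,3),np.uint8)])]))
print(telemetry.observe())
E
```

```text
{'time_s': 0.15, 'q': array([-1.23372577e+01,  2.18312433e+01,  7.43715328e+01, -2.89973885e-03,
        8.38591863e+01, -1.23341205e+01]), 'qvel': array([-0.08079685, -0.20892756, -0.14360363, -0.09294038, -0.08893395,
        0.07465258]), 'joint_efforts': array([ 1.94521621e-03, -4.48624384e+01, -2.31344014e+01, -1.86937300e-04,
        3.77541786e-03, -1.65174959e-05]), 'position': array([5.49767009e-01, 2.09101392e-05, 2.25480970e-01]), 'tool_rot': array([[ 4.94099506e-05,  9.99999429e-01, -1.06722487e-03],
       [ 9.99999982e-01, -4.92158382e-05,  1.81910632e-04],
       [ 1.81858004e-04, -1.06723384e-03, -9.99999414e-01]]), 'ft_force': array([-0.52703031, -0.13660425, -0.05370208]), 'wrist_torque': array([ 0.03019048,  0.0083361 , -0.00171131]), 'gripper_force': 0.0, 'grip_width': 0.08529343705457727}
```

View pics/a.png

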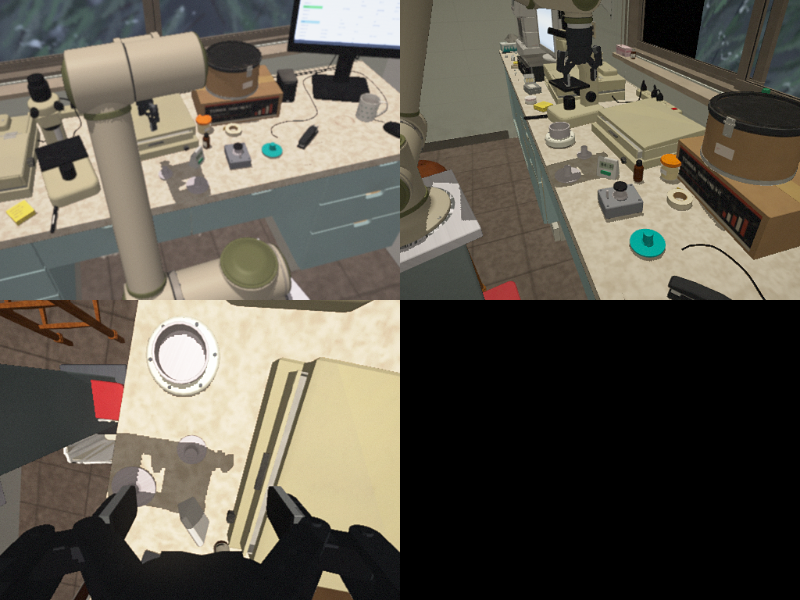

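The wrist view (scaled) shows the mill cup at about (183,355), a large steel cover at about (133,485) and a small one at about (192,450). The side view shows the grey switch at about (620,198) and a turquoise decoy at (647,243), which I will leave alone. Next I measure these and take an enlarged crop of the covers.

```bash
python3 - <<'E'
from h import *
def circ(x,y):
    A=np.c_[2*x,2*y,np.ones_like(x)]; a,b,c=np.linalg.lstsq(A,x*x+y*y,rcond=None)[0]
    return a,b,np.sqrt(c+a*a+b*b)
for n in("wrist","side","scene"):
    d=np.load(n+".npz"); p=d["p"];
    with np.errstate(all='ignore'):
        roi=(p[...,0]>.25)&(p[...,0]<.75)&(abs(p[...,1])<.6)&(p[...,2]<.15)
        print(n,"table z",np.nanmedian(p[...,2][roi&(abs(p[...,2])<.008)]))
        m=(roi&(p[...,2]>.008)).astype(np.uint8)
    k,l,st,c=cv2.connectedComponentsWithStats(m)
    for i in range(1,k):
        if st[i,4]<60: continue
        q=p[l==i]; print(st[i],np.round(np.r_[q.min(0),q.max(0),np.median(q,0)],3))
d=np.load("wrist.npz")
im=d["im"][150:330,100:320]
s=np.load("side.npz")["im"][190:340,190:410]
save("b.png",np.hstack([cv2.resize(im,(400,327)),cv2.resize(s,(400,327))]))
E
```

```text
wrist table z 0.0006815858784727513
[ 292    0  161   14 1461] [0.589 0.178 0.008 0.75  0.191 0.044 0.689 0.182 0.023]
[ 187   20   95  102 7550] [0.468 0.059 0.017 0.577 0.167 0.068 0.523 0.113 0.035]
[  274    73   199   264 28143] [ 0.575 -0.237  0.008  0.75   0.112  0.099  0.684 -0.008  0.092]
[ 226  173   38   37 1115] [ 0.507 -0.058  0.01   0.557 -0.008  0.043  0.533 -0.029  0.014]
[ 143  213   56   52 1721] [ 0.388 -0.142  0.009  0.466 -0.064  0.031  0.436 -0.093  0.013]
[ 228  254   40   62 1450] [ 0.507 -0.191  0.008  0.564 -0.127  0.063  0.537 -0.151  0.043]
[180 321  25  16 202] [ 0.434 -0.255  0.008  0.466 -0.243  0.038  0.446 -0.247  0.018]
[406 347  16  21 213] [ 0.735 -0.238  0.095  0.75  -0.206  0.099  0.743 -0.222  0.097]
side table z -0.0004014992330644353
[190  93  19  10 100] [0.702 0.474 0.083 0.749 0.599 0.125 0.727 0.524 0.117]
[  171   107   341   223 20819] [ 0.465 -0.6    0.008  0.75   0.599  0.15   0.646 -0.324  0.077]
[159 122  16  10 120] [0.576 0.529 0.008 0.632 0.589 0.027 0.6   0.549 0.023]
[226 186  20  18 230] [ 0.505 -0.061  0.008  0.555 -0.009  0.0
[... 761 characters left out ...]
 0.646 -0.126  0.07 ]
[382 166  18  23 217] [ 0.381 -0.6    0.008  0.431 -0.533  0.047  0.401 -0.564  0.036]
[287 183  35  34 916] [ 0.405 -0.349  0.008  0.526 -0.244  0.076  0.451 -0.287  0.039]
[335 182  27  20 397] [ 0.394 -0.476  0.008  0.474 -0.395  0.044  0.429 -0.429  0.013]
[   0  201   45   58 2094] [0.667 0.357 0.008 0.75  0.501 0.123 0.692 0.426 0.084]
[  53  201   76   96 3278] [0.489 0.181 0.008 0.735 0.386 0.15  0.62  0.277 0.048]
[203 213  19  17 221] [ 0.505 -0.058  0.008  0.557 -0.009  0.043  0.525 -0.031  0.014]
[239 226  29  23 514] [ 0.385 -0.143  0.008  0.464 -0.064  0.045  0.419 -0.1    0.013]
[  8 256  38  31 633] [0.575 0.409 0.008 0.657 0.491 0.026 0.611 0.45  0.02 ]
```

View pics/b.png

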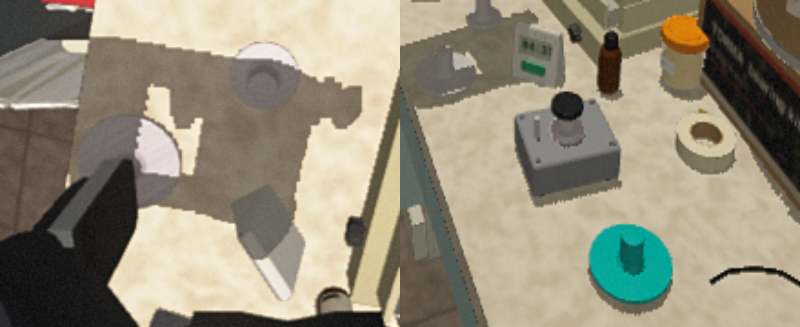

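The large cover is the steel one at wrist crop (133,160), with an 80 mm disc at world (0.425,-0.104). The small steel cover is at crop (265,75), with a 50 mm disc at (0.531,-0.034), so it is too small. The turquoise one, at side crop (632,262), is the look-alike. The grey switch is at side crop (567,145). Next I refine the centres.

```bash
cat >> h.py <<'E'
def circ(q):
    x,y=q[:,0],q[:,1]
    for _ in range(5):
        A=np.c_[2*x,2*y,np.ones_like(x)]; a,b,c=np.linalg.lstsq(A,x*x+y*y,rcond=None)[0]
        r=np.sqrt(c+a*a+b*b); e=np.abs(np.hypot(x-a,y-b)-r); k=e<max(.0015,2*np.median(e)); x,y=x[k],y[k]
    return np.round([a,b,r,len(x)],4)
def sel(p,c,r,z0,z1):
    with np.errstate(all='ignore'):
        return p[(np.hypot(p[...,0]-c[0],p[...,1]-c[1])<r)&(p[...,2]>z0)&(p[...,2]<z1)]
def hullc(q):
    (x,y),r=cv2.minEnclosingCircle(np.float32(q[:,:2]*1000)); return np.round([x/1000,y/1000,r/1000,len(q)],4)
E
python3 - <<'E'
from h import *
for n in("wrist","side","scene"):
    p=np.load(n+".npz")["p"]
    for nm,c,r,a,b in(("disc",(.425,-.104),.06,.009,.017),("knobtop",(.425,-.104),.03,.037,.046),("rim",(.523,.113),.05,.06,.07),("cap",(.465,-.3),.04,.066,.08),("post",(.465,-.3),.06,.055,.065),("box",(.465,-.3),.09,.034,.046)):
        q=sel(p,c,r,a,b)
        if len(q)>5: print(n,nm,"hull",hullc(q),"mean",np.round(q.mean(0),4), "z",np.round(np.median(q[:,2]),4), "circ",circ(q[:,:2]) if nm=="rim" else "", cv2.minAreaRect(np.float32(q[:,:2]*1000)) if nm=="box" else "")
print(optics.get_image("wrist")["hand_eye"].round(3))
E
```

```text
wrist disc hull [ 4.273e-01 -1.033e-01  4.010e-02  1.652e+03] mean [ 0.4322 -0.0954  0.0134] z 0.0134 circ  
wrist rim hull [5.219e-01 1.127e-01 3.790e-02 1.061e+03] mean [0.521  0.1163 0.0652] z 0.0654 circ [5.224e-01 1.123e-01 3.540e-02 9.910e+02] 
wrist box hull [ 4.401e-01 -2.459e-01  3.000e-03  1.100e+01] mean [ 0.4401 -0.2451  0.036 ] z 0.0359 circ  ((440.1126403808594, -245.74806213378906), (5.231575012207031, 3.2111003398895264), 9.558517456054688)
side disc hull [ 4.247e-01 -1.059e-01  4.050e-02  4.570e+02] mean [ 0.4216 -0.1116  0.0124] z 0.0124 circ  
side knobtop hull [ 4.236e-01 -1.051e-01  1.130e-02  4.400e+01] mean [ 0.4241 -0.1064  0.0396] z 0.0398 circ  
side rim hull [5.205e-01 1.106e-01 3.960e-02 1.040e+02] mean [0.5189 0.1098 0.0628] z 0.0631 circ [5.197e-01 1.097e-01 3.600e-02 6.800e+01] 
side cap hull [ 4.675e-01 -2.996e-01  1.920e-02  1.850e+02] mean [ 0.4647 -0.3015  0.071 ] z 0.0713 circ  
side post hull [ 4.498e-01 -3.005e-01  2.150e-02  2.800e+01] mean [ 0.4481 -0.2986  0.0591] z 0.0586 circ  
side box hull [ 4.658e-01 -2.992e-01  6.160e-02  1.121e+03] mean
[... 194 characters left out ...]
e+02] mean [ 0.4211 -0.1018  0.0125] z 0.0124 circ  
scene knobtop hull [ 4.242e-01 -1.052e-01  1.150e-02  4.200e+01] mean [ 0.4236 -0.1034  0.0401] z 0.0396 circ  
scene cap hull [ 4.671e-01 -2.982e-01  1.910e-02  9.100e+01] mean [ 0.4651 -0.2975  0.0706] z 0.0707 circ  
scene post hull [ 0.4496 -0.2851  0.017  10.    ] mean [ 0.4499 -0.289   0.0593] z 0.0586 circ  
scene box hull [ 4.651e-01 -2.947e-01  6.100e-02  5.400e+02] mean [ 0.4582 -0.2916  0.0393] z 0.0391 circ  ((465.4218444824219, -297.3583984375), (79.96479034423828, 107.52413940429688), 69.22743225097656)
[[ 0.001 -0.961 -0.276  0.07 ]
 [ 1.     0.     0.001  0.   ]
 [-0.001 -0.276  0.961 -0.149]
 [ 0.     0.     0.     1.   ]]
```

Request:
send_rows([
  [[-0.02, -0.025, 0.016, 0, 0, 0, 1], [-0.02, -0.025, 0.016, 0, 0, 0, 1], [-0.02, -0.025, 0.016, 0, 0, 0, 1], [-0.02, -0.025, 0.016, 0, 0, 0, 1], [-0.024, -0.0245, 0.016, 0, 0, 0, 1], [0, 0, 0, 0, 0, 0, 1], [0, 0, 0, 0, 0, 0, 1]],
])

```text
time_s: 1.08
position: [0.4261, -0.104, 0.1463]
tool_rot: [[0.0, 1.0, 0.001], [1.0, -0.0, -0.0], [-0.0, 0.001, -1.0]]
ft_force: [-0.7, 0.4, 0.5]
grip_width: 0.0854
gripper_force: 0.0
```

```bash
python3 - <<'E'
from h import *
im,p=cloud("wrist"); save("c.png",im)
for nm,c,r,a,b in(("disc",(.425,-.104),.06,.009,.017),("knobtop",(.425,-.104),.03,.036,.047)):
    q=sel(p,c,r,a,b)
    if len(q)>5: print(nm,hullc(q),np.round(np.median(q,0),4))
E
```

```text
disc [ 4.269e-01 -1.037e-01  3.990e-02  3.980e+03] [ 0.427  -0.0996  0.0137]
knobtop [ 4.268e-01 -1.034e-01  1.080e-02  4.090e+02] [ 0.4269 -0.1028  0.0416]
```

View pics/c.png

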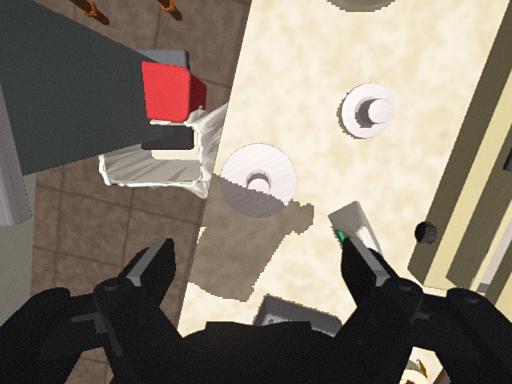

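The knob is at pixel (259,185), centred between the jaws and measured at (0.4268,-0.1035). I descend and grip.

Request:
send_rows([
  [[0.0005, 0.0007, 0.03, 0, 0, 0, 1], [0, 0, 0.03, 0, 0, 0, 1], [0, 0, 0.03, 0, 0, 0, 1], [0, 0, 0.013, 0, 0, 0, 1], [0, 0, 0, 0, 0, 0, 1], [0, 0, 0, 0, 0, 0, -1], [0, 0, 0, 0, 0, 0, -1], [0, 0, 0, 0, 0, 0, -1], [0, 0, 0, 0, 0, 0, -1], [0, 0, 0, 0, 0, 0, -1], [0, 0, 0, 0, 0, 0, -1], [0, 0, 0, 0, 0, 0, -1]],
], squeeze=40)

```text
time_s: 2.62
position: [0.4262, -0.1035, 0.0429]
tool_rot: [[0.0, 1.0, 0.0], [1.0, -0.0, 0.0], [0.0, 0.0, -1.0]]
ft_force: [-0.2, 0.8, -0.5]
grip_width: -0.0
gripper_force: 0.0
```

```bash
python3 - <<'E'
from h import *
im,p=cloud("wrist"); s=telemetry.observe(); print(s["grip_width"],s["gripper_force"],s["ft_force"])
im2,p2=cloud("side")
save("d.png",np.hstack([cv2.resize(im,(400,300)),cv2.resize(im2[170:290,140:300],(400,300))]))
for P in(p,p2):
  for nm,c,r,a,b in(("disc",(.425,-.104),.06,.009,.017),("knobtop",(.425,-.104),.03,.036,.047)):
    q=sel(P,c,r,a,b)
    if len(q)>5: print(nm,hullc(q),np.round(np.median(q,0),4))
E
```

```text
4.49870836580656e-05 0.0 [-0.18396416  0.01620056 -0.17986532]
disc [ 4.267e-01 -1.038e-01  3.990e-02  7.245e+03] [ 0.4267 -0.0926  0.0137]
knobtop [ 4.267e-01 -1.032e-01  1.070e-02  3.100e+02] [ 0.4267 -0.096   0.0409]
disc [ 4.248e-01 -1.053e-01  4.080e-02  4.570e+02] [ 0.4174 -0.1141  0.0124]
knobtop [ 4.239e-01 -1.061e-01  1.060e-02  4.100e+01] [ 0.4232 -0.1088  0.0399]
```

View pics/d.png

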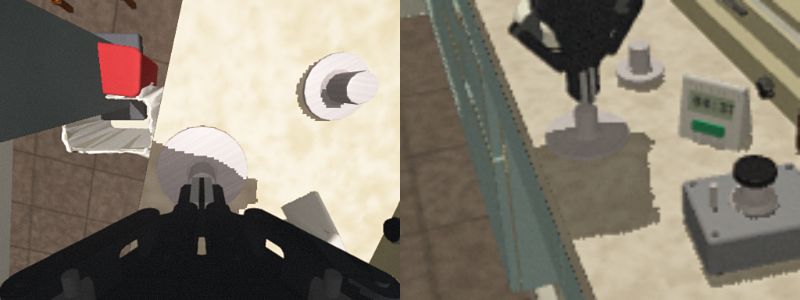

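The gripper is fully shut and the cover is untouched; the fingers appear to end at the knob's top, at wrist panel (203,180). I check where the fingertips really are from depth.

```bash
python3 - <<'E'
from h import *
im,p=cloud("wrist"); im2,p2=cloud("side"); im3,p3=cloud("scene")
print(telemetry.observe()["position"])
for n,P,I in(("wrist",p,im),("side",p2,im2),("scene",p3,im3)):
    with np.errstate(all='ignore'):
        m=(np.hypot(P[...,0]-.4265,P[...,1]+.1035)<.045)&(P[...,2]>.02)&(P[...,2]<.10)
    q=P[m]; col=I[m].mean(1)
    for lo in np.arange(.02,.09,.005):
        k=(q[:,2]>=lo)&(q[:,2]<lo+.005)
        if k.sum()>3: print(n,round(lo,3),k.sum(),q[k].min(0).round(3)[:2],q[k].max(0).round(3)[:2],"grey",col[k].mean().round(0))
E
```

```text
[ 0.42617986 -0.10351146  0.04290817]
wrist 0.02 75 [ 0.416 -0.102] [ 0.437 -0.093] grey 98.0
wrist 0.025 90 [ 0.416 -0.104] [ 0.438 -0.092] grey 98.0
wrist 0.03 96 [ 0.416 -0.104] [ 0.438 -0.093] grey 97.0
wrist 0.035 118 [ 0.416 -0.104] [ 0.437 -0.093] grey 98.0
wrist 0.04 211 [ 0.417 -0.103] [ 0.437 -0.093] grey 115.0
wrist 0.05 36 [ 0.42  -0.093] [ 0.432 -0.092] grey 85.0
wrist 0.055 187 [ 0.413 -0.097] [ 0.439 -0.092] grey 62.0
wrist 0.06 215 [ 0.413 -0.097] [ 0.44  -0.091] grey 55.0
wrist 0.065 257 [ 0.413 -0.097] [ 0.44  -0.092] grey 54.0
wrist 0.07 272 [ 0.413 -0.097] [ 0.44  -0.092] grey 54.0
wrist 0.075 279 [ 0.413 -0.097] [ 0.44  -0.092] grey 53.0
wrist 0.08 176 [ 0.413 -0.112] [ 0.44  -0.091] grey 71.0
wrist 0.085 531 [ 0.41  -0.114] [ 0.443 -0.09 ] grey 40.0
side 0.02 14 [ 0.414 -0.116] [ 0.427 -0.103] grey 106.0
side 0.025 13 [ 0.414 -0.117] [ 0.431 -0.106] grey 105.0
side 0.03 17 [ 0.414 -0.117] [ 0.431 -0.105] grey 104.0
side 0.035 22 [ 0.415 -0.117] [ 0.434 -0.096] grey 106.0
side 0.04 25 [ 0.415 -0.116] [ 0.433 -0.098] grey 99.0
side 0.05 12 [ 0.416 -0.117] [ 0.435 
[... 382 characters left out ...]
 0.433 -0.109] grey 34.0
scene 0.02 11 [ 0.415 -0.111] [ 0.426 -0.093] grey 106.0
scene 0.025 9 [ 0.414 -0.112] [ 0.426 -0.094] grey 105.0
scene 0.03 13 [ 0.412 -0.111] [ 0.427 -0.092] grey 106.0
scene 0.035 18 [ 0.413 -0.116] [ 0.43  -0.094] grey 105.0
scene 0.04 9 [ 0.416 -0.11 ] [ 0.424 -0.096] grey 106.0
scene 0.05 5 [ 0.414 -0.103] [ 0.429 -0.093] grey 96.0
scene 0.055 10 [ 0.41  -0.109] [ 0.43  -0.092] grey 79.0
scene 0.06 9 [ 0.412 -0.106] [ 0.426 -0.092] grey 67.0
scene 0.065 14 [ 0.409 -0.109] [ 0.43  -0.094] grey 59.0
scene 0.07 11 [ 0.409 -0.108] [ 0.421 -0.092] grey 64.0
scene 0.075 7 [ 0.414 -0.097] [ 0.431 -0.092] grey 87.0
scene 0.08 9 [ 0.41  -0.097] [ 0.432 -0.092] grey 81.0
```

The shut fingertips are at z≈0.052, which is 9 mm behind the reported TCP. The instructions put them 25 mm ahead, so the real tips are about 34 mm further back than stated. I'll trust the measurement: open, go 32 mm lower, then close, watching the force.

Request:
send_rows([
  [[0, 0.0005, 0, 0, 0, 0, 1], [0, 0, 0, 0, 0, 0, 1], [0, 0, 0, 0, 0, 0, 1], [0, 0, 0, 0, 0, 0, 1], [0, 0, 0, 0, 0, 0, 1], [0, 0, 0, 0, 0, 0, 1], [0, 0, 0.016, 0, 0, 0, 1], [0, 0, 0.015, 0, 0, 0, 1], [0, 0, 0, 0, 0, 0, 1], [0, 0, 0, 0, 0, 0, 1]],
])

```text
time_s: 4.12
position: [0.4269, -0.1036, 0.0123]
tool_rot: [[0.0, 1.0, 0.0], [1.0, -0.0, -0.0], [-0.0, 0.0, -1.0]]
ft_force: [-0.2, -0.3, 0.6]
grip_width: 0.0854
gripper_force: 0.0
```

Request:
send_rows([
  [[0, 0, 0, 0, 0, 0, -1], [0, 0, 0, 0, 0, 0, -1], [0, 0, 0, 0, 0, 0, -1], [0, 0, 0, 0, 0, 0, -1], [0, 0, 0, 0, 0, 0, -1], [0, 0, 0, 0, 0, 0, -1]],
], squeeze=40)

```text
time_s: 4.88
position: [0.4267, -0.1035, 0.0122]
tool_rot: [[-0.0, 1.0, 0.0], [1.0, 0.0, -0.0], [-0.0, 0.0, -1.0]]
ft_force: [-0.9, 0.8, 5.6]
grip_width: 0.0205
gripper_force: 38.9
```

Request:
send_rows([
  [[0, 0, -0.01, 0, 0, 0, -1], [0, 0, -0.025, 0, 0, 0, -1], [0, 0, -0.03, 0, 0, 0, -1], [0, 0, -0.025, 0, 0, 0, -1], [0, 0, 0, 0, 0, 0, -1], [0, 0, 0, 0, 0, 0, -1]],
])

```text
time_s: 5.62
position: [0.4262, -0.1032, 0.1013]
tool_rot: [[0.0, 1.0, -0.001], [1.0, -0.0, 0.001], [0.001, -0.001, -1.0]]
ft_force: [1.1, -0.3, -1.4]
grip_width: 0.0206
gripper_force: 39.3
```

```bash
python3 - <<'E'
from h import *
s=telemetry.observe(); print(s["position"],s["ft_force"],s["grip_width"])
T=s["position"]
for n in("wrist","side","scene"):
    im,p=cloud(n); z0=.1025
    q=sel(p,T[:2],.06,z0-.012,z0+.012)
    # fit plane to disc top
    if len(q)<50: continue
    for _ in range(4):
        A=np.c_[q[:,:2]-T[:2],np.ones(len(q))]; c=np.linalg.lstsq(A,q[:,2],rcond=None)[0]; e=abs(A@c-q[:,2]); q=q[e<.002]
    print(n,hullc(q),"plane",c.round(4))
    if n!="scene": print("rim",circ(sel(p,(.522,.112),.05,.06,.07)))
    b=sel(p,(.66,.112),.1,.07,.2); print("box xmin",b[:,0].min().round(3) if len(b) else None)
E
```

```text
[ 0.42621836 -0.10324537  0.10130012] [ 1.05084534 -0.3004295  -1.38082709] 0.020562652524077442
wrist [ 4.264e-01 -1.037e-01  4.000e-02  7.891e+03] plane [0.0011 0.0004 0.1028]
rim [0. 0. 0. 0.]
box xmin None
side [ 4.230e-01 -1.068e-01  3.910e-02  3.150e+02] plane [0.0048 0.015  0.1017]
rim [ 0.5207  0.1101  0.0358 16.    ]
box xmin 0.65
scene [ 4.238e-01 -1.031e-01  3.990e-02  2.690e+02] plane [ 0.0087 -0.0047  0.1015]
box xmin 0.613
  return _methods._mean(a, axis=axis, dtype=dtype,
  ret = ret.dtype.type(ret / rcount)
```

Request:
send_rows([
  [[0.015, 0.012, -0.005, 0, 0, 0, -1], [0.025, 0.024, -0.005, 0, 0, 0, -1], [0.025, 0.024, 0, 0, 0, 0, -1], [0.025, 0.024, 0, 0, 0, 0, -1], [0.025, 0.012, 0, 0, 0, 0, -1], [0.015, 0, 0, 0, 0, 0, -1], [0, 0, 0, 0, 0, 0, -1], [0, 0, 0, 0, 0, 0, -1]],
])

```text
time_s: 6.78
position: [0.5223, 0.0258, 0.1118]
tool_rot: [[0.001, 1.0, -0.0], [1.0, -0.001, -0.0], [-0.0, -0.0, -1.0]]
ft_force: [-1.0, -0.2, -1.0]
grip_width: 0.0202
gripper_force: 39.4
```

```bash
python3 - <<'E'
from h import *
s=telemetry.observe(); print(s["position"],s["ft_force"],s["grip_width"])
T=s["position"]
im,p=cloud("wrist")
q=sel(p,T[:2],.06,.105,.119); print("disc",hullc(q),np.median(q,0))
r=sel(p,(.522,.112),.045,.062,.069); print("rim",hullc(r),circ(r),np.median(r,0))
h=sel(p,(.522,.112),.06,.026,.034); print("housing",hullc(h))
save("e.png",im)
E
```

```text
[0.52226715 0.02582969 0.11184189] [-1.0043688  -0.19989851 -0.97155925] 0.020226956043438757
disc [5.224e-01 2.550e-02 4.000e-02 8.147e+03] [0.5222285  0.0411441  0.11330849]
rim [5.219e-01 1.125e-01 3.790e-02 2.454e+03] [5.220e-01 1.124e-01 3.540e-02 2.338e+03] [0.52220906 0.11931382 0.06549995]
housing [5.221e-01 1.126e-01 5.410e-02 4.569e+03]
```

View pics/e.png

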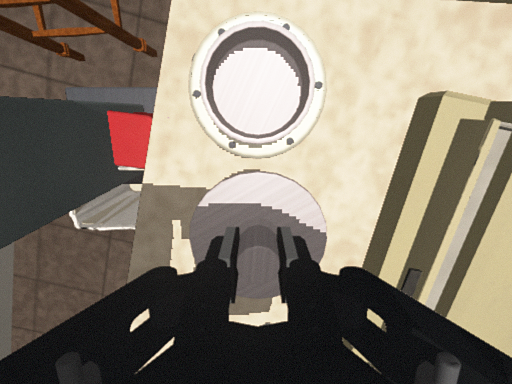

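The cover hangs level at pixel (258,235) and the mill mouth is at (257,85). I need 87 mm along y, then a descent of about 43 mm.

Request:
send_rows([
  [[0.02, 0, 0, 0, 0, 0, -1], [0.03, 0, 0, 0, 0, 0, -1], [0.025, 0, 0, 0, 0, 0, -1], [0.012, 0, 0, 0, 0, 0, -1], [0, 0, 0, 0, 0, 0, -1], [0, 0, 0.015, 0, 0, 0, -1], [0, 0, 0.012, 0, 0, 0, -1], [0, 0, 0.008, 0, 0, 0, -1], [0, 0, 0.004, 0, 0, 0, -1], [0, 0, 0, 0, 0, 0, -1], [0, 0, 0, 0, 0, 0, -1]],
])

```text
time_s: 8.2
position: [0.5229, 0.1135, 0.0732]
tool_rot: [[-0.0, 1.0, 0.001], [1.0, 0.0, 0.0], [0.0, 0.001, -1.0]]
ft_force: [-0.4, 0.5, -1.8]
grip_width: 0.0206
gripper_force: 39.4
```

```bash
python3 - <<'E'
from h import *
s=telemetry.observe(); print(s["position"],s["ft_force"],s["grip_width"])
T=s["position"]
im,p=cloud("wrist")
q=sel(p,T[:2],.05,.066,.08); print("disc",hullc(q),np.median(q,0))
h=sel(p,(.522,.112),.06,.026,.034); print("housing",hullc(h))
E
```

```text
[0.52287387 0.11352662 0.07324279] [-0.41499113  0.45372971 -1.84759245] 0.020616931389511407
disc [5.232e-01 1.132e-01 4.000e-02 8.136e+03] [0.52334638 0.12890648 0.07469617]
housing [5.219e-01 1.140e-01 5.380e-02 4.415e+03]
```

Request:
send_rows([
  [[0, -0.001, 0.002, 0, 0, 0, -1], [0, 0, 0.0015, 0, 0, 0, -1], [0, 0, 0.001, 0, 0, 0, -1], [0, 0, 0, 0, 0, 0, -1], [0, 0, 0, 0, 0, 0, -1]],
])

```text
time_s: 8.88
position: [0.5216, 0.1135, 0.0692]
tool_rot: [[-0.0, 1.0, 0.0], [1.0, 0.0, -0.0], [-0.0, 0.0, -1.0]]
ft_force: [-2.9, -0.9, 7.5]
grip_width: 0.0205
gripper_force: 40.1
```

The contact force of 7.5 N came at the expected height, so the cover is seated. I release it and retreat upward.

Request:
send_rows([
  [[0, 0, 0, 0, 0, 0, 0], [0, 0, 0, 0, 0, 0, 1], [0, 0, 0, 0, 0, 0, 1], [0, 0, 0, 0, 0, 0, 1], [0, 0, 0, 0, 0, 0, 1], [0, 0, -0.02, 0, 0, 0, 1], [0, 0, -0.04, 0, 0, 0, 1], [0, 0, -0.04, 0, 0, 0, 1], [0, 0, 0, 0, 0, 0, 1], [0, 0, 0, 0, 0, 0, 1]],
])

```text
time_s: 10.12
position: [0.5212, 0.1135, 0.1676]
tool_rot: [[-0.0, 1.0, -0.001], [1.0, 0.0, 0.0], [0.0, -0.001, -1.0]]
ft_force: [0.0, 1.3, -0.3]
grip_width: 0.0856
gripper_force: 0.0
```

```bash
python3 - <<'E'
from h import *
s=telemetry.observe(); print(s["position"],s["ft_force"],s["grip_width"])
T=s["position"]
im,p=cloud("wrist"); im2,p2=cloud("side")
q=sel(p,(.522,.113),.045,.064,.08)
for _ in range(4):
    A=np.c_[q[:,:2]-[.522,.113],np.ones(len(q))]; c=np.linalg.lstsq(A,q[:,2],rcond=None)[0]; e=abs(A@c-q[:,2]); q=q[e<.002]
print("disc",hullc(q),"plane",c.round(4))
h=sel(p,(.522,.112),.06,.026,.034); print("housing",hullc(h))
save("f.png",np.hstack([cv2.resize(im,(400,300)),cv2.resize(im2[130:250,150:310],(400,300))]))
E
```

```text
[0.52122047 0.11349199 0.16764541] [ 0.01930929  1.260895   -0.28338057] 0.0855885790375402
disc [5.219e-01 1.133e-01 3.990e-02 4.949e+03] plane [0.0009 0.0007 0.0707]
housing [5.220e-01 1.132e-01 5.420e-02 2.284e+03]
```

View pics/f.png

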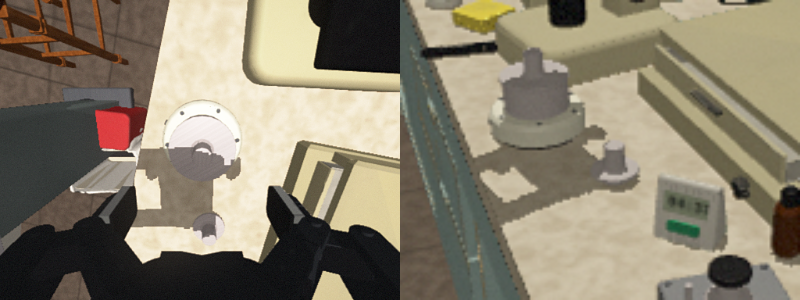

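The cover is seated: in the wrist panel it is centred on the housing at (200,145), the disc top is at 0.0707, and its slope is under 0.1°. Next I shut the gripper and go above the switch.

Request:
send_rows([
  [[-0.02, -0.004, -0.02, 0, 0, 0, -1], [-0.04, -0.006, -0.01, 0, 0, 0, -1], [-0.045, -0.006, 0, 0, 0, 0, -1], [-0.045, -0.006, 0, 0, 0, 0, -1], [-0.045, -0.006, 0, 0, 0, 0, -1], [-0.045, -0.006, 0, 0, 0, 0, -1], [-0.045, -0.006, 0, 0, 0, 0, -1], [-0.045, -0.006, 0, 0, 0, 0, -1], [-0.04, -0.005, 0, 0, 0, 0, -1], [-0.03, -0.003, 0, 0, 0, 0, -1], [-0.01, 0, 0, 0, 0, 0, -1], [0, 0, 0, 0, 0, 0, -1]],
])

```text
time_s: 11.72
position: [0.4676, -0.2962, 0.1977]
tool_rot: [[0.0, 1.0, -0.001], [1.0, -0.0, 0.001], [0.001, -0.001, -1.0]]
ft_force: [-0.1, 0.7, 0.6]
grip_width: 0.0001
gripper_force: 0.0
```

```bash
python3 - <<'E'
from h import *
s=telemetry.observe(); print(s["position"],s["ft_force"],s["grip_width"])
im,p=cloud("wrist"); save("g.png",im)
C=(.467,-.298)
q=sel(p,C,.03,.066,.08); print("cap",hullc(q),np.median(q,0).round(4))
q=sel(p,C,.06,.056,.0645); print("post etc",len(q)); 
q=q[np.hypot(*(q[:,:2]-C).T)>.024]; print(hullc(q) if len(q)>2 else len(q),np.median(q[:,2]))
q=sel(p,C,.09,.034,.045); print("box",cv2.minAreaRect(np.float32(q[:,:2]*1000)),np.median(q[:,2]))
q=sel(p,s["position"][:2],.05,.1,.25); print("tip z",np.sort(q[:,2])[:10].round(4))
E
```

```text
[ 0.46761705 -0.29617901  0.19772882] [-0.13952896  0.70933282  0.55301629] 0.00011186020316435337
cap [ 4.687e-01 -2.982e-01  1.800e-02  9.490e+02] [ 0.4683 -0.2973  0.0725]
post etc 31
[ 4.369e-01 -2.863e-01  2.900e-03  3.100e+01] 0.062423008158143306
box ((468.607421875, -298.4227294921875), (80.27989196777344, 100.33515167236328), 69.519287109375) 0.04059604401821276
tip z [0.2073 0.208  0.208  0.2082 0.2083 0.2084 0.2084 0.2084 0.2084 0.2085]
```

View pics/g.png

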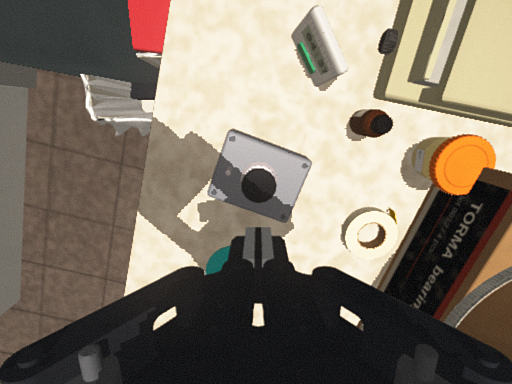

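The switch cap is at pixel (259,185), measured (0.4687,-0.2982) with its top at 0.0725. The index post is at (0.437,-0.286), clear of the shut fingers. I descend to just above the cap, then press in steps.

Request:
send_rows([
  [[-0.002, 0.001, 0.02, 0, 0, 0, -1], [0, 0, 0.035, 0, 0, 0, -1], [0, 0, 0.035, 0, 0, 0, -1], [0, 0, 0.025, 0, 0, 0, -1], [0, 0, 0.012, 0, 0, 0, -1], [0, 0, 0, 0, 0, 0, -1], [0, 0, 0, 0, 0, 0, -1]],
])

```text
time_s: 12.65
position: [0.4692, -0.2986, 0.0725]
tool_rot: [[-0.0, 1.0, 0.001], [1.0, 0.0, -0.001], [-0.001, 0.001, -1.0]]
ft_force: [-0.3, 0.8, 0.1]
grip_width: 0.0001
gripper_force: 0.0
```

```bash
cat > m.py <<'E'
from h import *
s=telemetry.observe(); print(s["position"],s["ft_force"])
im,p=cloud("wrist"); C=(.4687,-.2982)
q=sel(p,C,.0185,.050,.0745); print("cap",len(q),np.round(np.median(q,0),4))
q=sel(p,(.4369,-.2863),.005,.056,.066); print("post",len(q),np.round(np.median(q,0),4) if len(q) else '')
q=sel(p,C,.09,.034,.045); print("box z",np.median(q[:,2]))
im2,p2=cloud("side")
q=sel(p2,(.467,-.3),.02,.050,.0745); g=im2[(np.hypot(p2[...,0]-.467,p2[...,1]+.3)<.02)&(p2[...,2]>.045)&(p2[...,2]<.09)]
save("z.png",im2)
E
python3 m.py
```

```text
[ 0.46917313 -0.29858861  0.07246808] [-0.34651696  0.75607204  0.12284148]
cap 1284 [ 0.4674 -0.2887  0.0725]
post 104 [ 0.4371 -0.2856  0.0622]
box z 0.04063249348671527
```

Request:
send_rows([
  [[0, 0, 0.006, 0, 0, 0, -1], [0, 0, 0.004, 0, 0, 0, -1], [0, 0, 0.003, 0, 0, 0, -1], [0, 0, 0.002, 0, 0, 0, -1], [0, 0, 0, 0, 0, 0, -1], [0, 0, 0, 0, 0, 0, -1]],
])

```text
time_s: 13.5
position: [0.4691, -0.2989, 0.057]
tool_rot: [[0.0, 1.0, 0.001], [1.0, -0.0, -0.001], [-0.001, 0.001, -1.0]]
ft_force: [0.0, 0.6, 6.9]
grip_width: -0.0001
gripper_force: 3.7
```

```bash
python3 m.py
```

```text
[ 0.46907939 -0.29888924  0.05700149] [0.02965214 0.55620269 6.91546254]
cap 1413 [ 0.4679 -0.2878  0.063 ]
post 130 [ 0.4371 -0.2856  0.0623]
box z 0.040624648317996975
```

```bash
cat > m.py <<'E'
from h import *
s=telemetry.observe(); print(s["position"])
f=[]
for i in range(6):
    im,p=cloud("wrist"); f.append(telemetry.observe()["ft_force"][2])
q=sel(p,(.4687,-.2982),.0175,.050,.0745); h,e=np.histogram(q[:,2],np.arange(.05,.0745,.0005)); k=h.argmax()
print("fz",np.round(f,1),"cap mode",e[k].round(4),h[k-3:k+4],"med",np.median(q[abs(q[:,2]-e[k])<.0015][:,2]))
q=sel(p,(.4369,-.2863),.005,.056,.066); print("post",np.round(np.median(q,0),4))
E
python3 m.py
```

```text
[ 0.46905517 -0.29887517  0.05704772]
fz [8.1 8.4 7.8 8.2 7.6 7.8] cap mode 0.0625 [ 33  60 171 309 252 145  36] med 0.06287739503725051
post [ 0.4371 -0.2857  0.0619]
```

Request:
send_rows([
  [[0, 0, 0.0004, 0, 0, 0, -1], [0, 0, 0, 0, 0, 0, -1], [0, 0, 0, 0, 0, 0, -1], [0, 0, 0, 0, 0, 0, -1]],
])

```text
time_s: 14.4
position: [0.4691, -0.2989, 0.0567]
tool_rot: [[0.0, 1.0, 0.001], [1.0, -0.0, -0.001], [-0.001, 0.001, -1.0]]
ft_force: [0.3, -0.3, 8.3]
grip_width: 0.0
gripper_force: 3.8
```

```bash
cat >>m.py <<'E'
save("w.png",im)
im2,_=cloud("side"); save("y.png",np.hstack([cv2.resize(im2[130:280,150:350],(800,600))]))
E
python3 m.py
```

```text
[ 0.46907586 -0.29886324  0.05665498]
fz [7.6 7.7 7.6 7.3 7.4 7.4] cap mode 0.0625 [ 58 118 276 288 196  50   7] med 0.06258403237408355
post [ 0.4372 -0.2856  0.0623]
```

View pics/y.png

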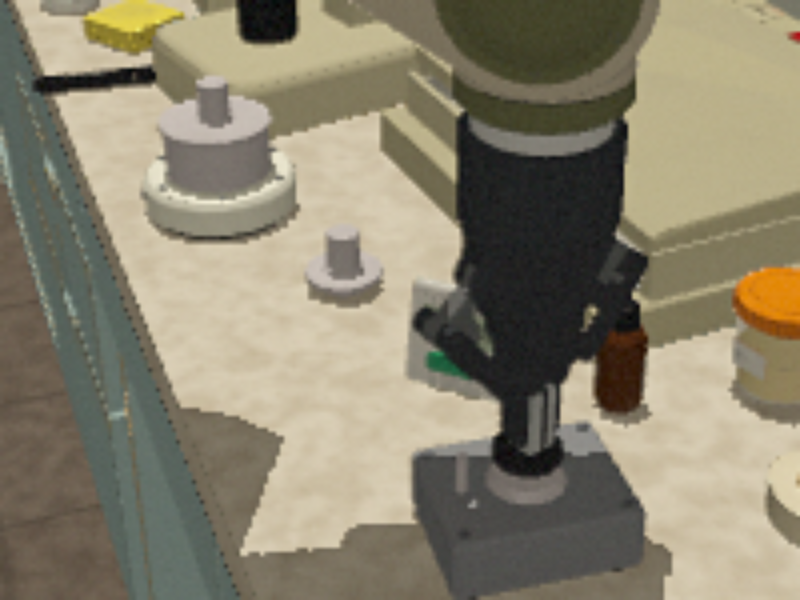

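The cover is seated level on the mill at (215,150). The cap at (528,455) is level with the index post at (461,460), with depths of 0.0626 and 0.0623 and a force of about 8 N. The small cover, timer and bottle have not moved. I hand in.

```bash
python3 -c "
from rig import env; print(env.close_job())"
```

```text
the job is handed in; nothing more can be done
None
```

The job is handed in: the large cover sits fully down and level on the mill and was released before the switch was touched, and the gripper is still holding the plunger at about 10 mm, its cap level with the index post.

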